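Raise the telescoping bauble hanger out of its canister and hold it up

ROBOT

A 6-joint arm with a two-finger parallel gripper is mounted at the origin on the work surface. World frame = base frame: x ahead of the robot, y to its left, z up, the work surface at z = 0. Lengths are in m, angles in degrees, forces in N, time in s.
With the tool pointing down it reaches from about 0.3 to 0.75 m from the base axis. Payload 8.5 kg.
Tool frame: the origin (TCP) lies midway between the tips of the shut fingers; the grasp point (between the pads) lies env.tcp_to_grasp behind it (env.tcp_to_grasp is the distance from the TCP to the grasp point, in m); z points along the fingers, y is the line along which they close (so a half turn about z gives the same grasp; the last joint's range is limited). The gripper opens to 85 mm and grips with 20 to 120 N. Pads are 22 mm wide; open, the fingers measure 114 mm over their backs; the gripper's body (76 mm by 85 mm) begins 54 mm behind the grasp point. The pads swing forward as they close: fully open they stand 13 mm farther back than shut.
Start: joints at [-79.945, 21.807, 74.336, -0, 83.858, -12.336], TCP at [0.21, -0.509, 0.231] pointing down, gripper open.
Joint ranges: [-178.18, 178.18], [-50.72, 133.34], [12.68, 142.11], [-81.47, 261.47], [9.98, 163.14], [-165.26, 165.26]. Speed limits (degrees/s): [136.94, 136.94, 180, 180, 180, 180].

INTERFACE

Orientations are given as a 3x3 rotation matrix whose columns are the frame's x, y, z axes.
In Python, from rig import observe, optics, job, env gives the robot as it stands. The module is installed in compiled form; this text tells all that it offers.
- The arm moves only by the shell command python3 -m jog 'ROWS' [FORCE]. ROWS is JSON, a list of rows, each a list of 7 numbers: the turn, a rotation vector about the tool's x, y, z in rad, then the shift along the tool's x, y, z in m, then the opening in per cent of the stroke, from 0 (shut) to 100 (fully open). A call has 1 to 10 rows; each row shifts and turns the commanded pose from where the row before left it, along the tool's axes as they then stand; what a row does not reach is not made up. A row lasts 1/8 s, in which the tool goes at most 62.5 mm and 10.7 degrees, less where a joint would pass 70% of its speed; a pose out of reach is approached as far as the arm can. A call is refused whole if a number of a shift passes 0.0625 or a number of a turn 0.188, either way. A call with a gripper value outside its range is refused whole. The fingers move at their own pace and stop on an object; FORCE is the grip in N (left out, the last holds). Time passes only in rows, so rows that do not move let the fingers close. It gives the time, the measured TCP pose, the force, the opening and the grip force at its end, in the units of the state.
- observe(): the state, without advancing time (a new reading comes with each control period).
- optics.get_image(name): name is "side" or "top"; returns a dict with "pixels" (480x640x3 uint8, red, green, blue), "mtx" (3x3 intrinsics, pixels), "rvec" (rotation vector, rad) and "tvec" (3), from world to camera coordinates, as OpenCV has them. Camera axes: x right, y down, z forward; pixel columns grow to the right and rows downward; lengths in m; the calibration is good to about 2 mm. A picture is of the moment at which its call begins. There is no depth.
- job.close_job(): hands the job in; it is judged then, once.
The state is a dict: "time_s": time; "q": joint angles; "qvel": joint speeds; "joint_efforts": joint torques, N m; "position": TCP position; "tool_rot": TCP orientation; "ft_force": force on the tool from outside, world axes, zero at the start; "wrist_torque": the same for the moment, N m; "grip_width": finger opening in m; "gripper_force": force on a finger pad.
Only numpy, scipy, OpenCV 4.12 (cv2) and the standard library are available. Lean on these libraries where they do the work, as an engineer would, in place of code of your own. Each camera call takes 0.05 s, during which the arm holds its last target. There are 200 camera calls.

TASK

Unscrew the canister's lid by its round knob (counterclockwise, as far as it turns) and swing the lid on its hinge well aside, so that the mouth is fully open. Then pinch the wooden head of the telescoping hanger inside so that its side button is squeezed in, and draw it straight up past the first stop to its second stop, fully extended. Finish while still gripping the head and holding it fully up so baubles can be hung on it (it springs back if let go), and leave the jar, bauble and brush mug around undisturbed.

Things in the scene. Friction and masses are not known exactly. Their poses are not given: they have to be found in the camera images.
- canister: Round aluminium canister, fixed to the bench: outer diameter 150, inner 142, height 150 mm; origin at the centre of its underside. A vertical hinge post (diameter 14, cap 22, top at 172 mm) stands outside it, 88 mm from its axis along its own +x. Its position and yaw vary. It is closed at the start by the lid, a disc of diameter 155 whose top is 158 mm above the bench.
- lid_knob (a point): Point on the axis of the lid's round black knob (diameter 48 mm over a smooth core, small flutes add 2 mm; knob from 174 to 204 mm above the bench when screwed down), 15 mm above the knob's underside. It moves with the lid. A flat steel strap 24 mm wide, top at 168 mm, runs under the knob from the hinge post to the lid's axis.
- lid_hinge (a point): Point on the vertical axis of the hinge post about which strap and lid swing, 167 mm above the bench, 88 mm from the lid's axis.
- lid_twist (a joint): Turn of the lid and knob in the strap, rad: 0 screwed down, 1.25 fully unscrewed (stop); grows counterclockwise seen from above. The lid rises 5 mm per rad. It starts anywhere from 0 to 0.2. It needs about 0.13 N m and stays where it is left. The lid can swing only when unscrewed beyond about 0.8.
- lid_swing (a joint): Swing of strap and lid about the hinge post, rad: 0 over the mouth, 2.2 fully aside (stop); grows counterclockwise seen from above, so the lid moves first toward the canister's own -y. A push of about 1 N on the knob moves it, and it stays where it is left.
- head: Wooden head of the hanger, under the lid on the canister's axis: 44 mm along its x, 22 along its y, 30 high; origin at the centre of its underside, 112 mm above the bench when retracted. Axes parallel to the canister's. Thin wire hooks reach out along its x to 56 mm either side; the black button sticks out of its +y side. Below, on the +y side, is a fixed catch, its top 97 mm above the bench.
- head_grip (a point): Point inside the head on its vertical axis, 18 mm above its underside (12 mm below its top); the place to pinch, with the fingers closing along the head's y so that one finger squeezes the button. 130 mm above the bench when retracted, 240 mm when fully extended.
- button (a joint): Button travel into the head's +y side, m: 0 out (head and button measure 29 mm across), 0.005 fully in (24 mm across). The button face is 26 mm along x and 18 mm high, centred 15 mm above the head's underside. A spring resists with 2.4 to 6.4 N. Unless it is pressed by more than about 0.003 a pawl locks the hanger down.
- hanger_upper (a joint): Extension of the thin upper rod, m: 0 retracted, 0.055 at its stop (the first stop). It comes out first, against a spring of 2 to 3 N, and springs back when let go.
- hanger_lower (a joint): Extension of the thicker lower rod, m: 0 retracted, 0.055 at its stop (the second stop; the head has then risen 110 mm in all). It follows the upper rod, against a spring of 6 to 8 N, and springs back when let go. Pulling up on the head at the second stop takes about 10 N in all, beyond which it is a hard stop.
- paint_jar: Bystander: closed paint jar, diameter 68 mm, 85 mm high, loose; origin at the centre of its underside.
- bauble_stand: Bystander: cream glass bauble of diameter 72 mm on a dowel in a wooden block 90 x 90 mm, 152 mm high in all, loose; origin at the centre of its underside.
- brush_mug: Bystander: white mug of diameter 72 mm and height 85 mm with brushes standing in it up to 185 mm, loose; origin at the centre of its underside.
Things that resemble listed ones, but are neither listed nor needed, are in the scene too. Of the things shaped like the canister, the aluminium one is meant.

How it is judged (in metres and radians):
On the way, in this order (a step that is already met when the one before it is completed fails the run):
1. the lid is unscrewed, still over the mouth (value of joint lid_twist above 1 rad and value of joint lid_swing below 0.5 rad), for 0.1 s.
2. the lid is swung well aside (value of joint lid_swing above 1.6 rad), for 0.1 s.
3. the button is squeezed in by the fingers with the hanger still down (value of joint button above 0.003 m and contact force between the fingers and head above 3 N and value of joint hanger_upper below 0.03 m), for 0.1 s.
At the end, for the whole second after the job is handed in: The fingers still grip the head with the button squeezed in (over 3 mm), both rods are out to within 7 mm of their 55 mm stops (the grip point over 225 mm above the bench), the head is still, and the lid is swung aside by more than 1.6 rad (value of joint each of hanger_upper, hanger_lower above 0.048 m and contact force between the fingers and head above 3 N and value of joint button above 0.003 m and height (world z) of head_grip above 0.225 m and linear speed of head below 0.02 m/s and value of joint lid_swing above 1.6 rad); the arm keeps its last pose, push and grip.
It fails at once if the paint jar is disturbed (distance of paint_jar from where it was at the start of the episode above 0.03 m or angle between paint_jar's own z axis and vertical above 0.5 rad).
It fails at once if the bauble stand is disturbed (distance of bauble_stand from where it was at the start of the episode above 0.03 m or angle between bauble_stand's own z axis and vertical above 0.5 rad).
It fails at once if the brush mug is disturbed (distance of brush_mug from where it was at the start of the episode above 0.03 m or angle between brush_mug's own z axis and vertical above 0.5 rad).
It also fails if it takes over 64 s, if anything falls off the work surface, if the arm or the gripper's body presses on something with over 40 N, if the wrist force passes 120 N, or if a joint passes its speed limit or range.

## Working session

There is one attempt and no reset: what is moved stays moved. The work goes in short steps, Python scripts to look and compute and a shell command to move; the robot and the scene stay as the last step left them, time stands still between calls to the robot, and variables do not carry over. Pictures are saved under pics/ and viewed, at most 10 in all, crops included, and the job is handed in when it is done.

```bash
mkdir -p pics; cat > h.py <<'E'
import numpy as np, cv2
from rig import observe, optics, job, env
def shot(n,f):
    im=optics.get_image(n); cv2.imwrite('pics/'+f,cv2.cvtColor(im['pixels'],cv2.COLOR_RGB2BGR)); return im
def ray(im,u,v):
    R=cv2.Rodrigues(np.array(im['rvec'],float))[0]; t=np.array(im['tvec'],float).ravel()
    d=R.T@np.linalg.inv(np.array(im['mtx'],float))@np.array([u,v,1.]); return -R.T@t,d
def onz(im,u,v,z):
    c,d=ray(im,u,v); return c+d*(z-c[2])/d[2]
def proj(im,p):
    return cv2.projectPoints(np.array(p,float).reshape(-1,3),np.array(im['rvec'],float),np.array(im['tvec'],float),np.array(im['mtx'],float),None)[0].reshape(-1,2)
E
python3 - <<'E'
from h import *
for n in('top','side'):
    im=shot(n,n+'0.png'); c,d=ray(im,320,240); print(n,c.round(3),d.round(3))
s=observe();print(s['tool_rot'],s['position'],env.tcp_to_grasp,s['grip_width'])
E
```

```text
top [ 0.228 -0.057  1.311] [ 0.164  0.016 -0.987]
side [0.116 0.123 1.282] [ 0.296 -0.125 -0.947]
[[ 9.24598527e-01  3.80942924e-01 -2.27201815e-04]
 [ 3.80942905e-01 -9.24597752e-01  1.22444426e-03]
 [ 2.56373091e-04 -1.21867028e-03 -9.99999225e-01]] [ 0.20945854 -0.50829419  0.23080187] 0.0187 0.08533164213965329
```

View pics/top0.png

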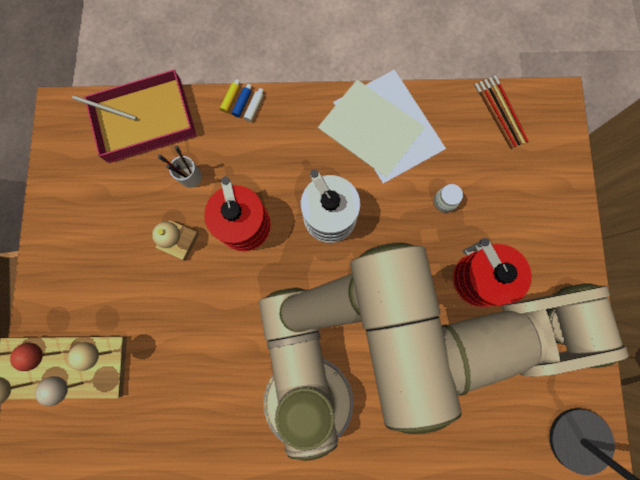

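View pics/side0.png

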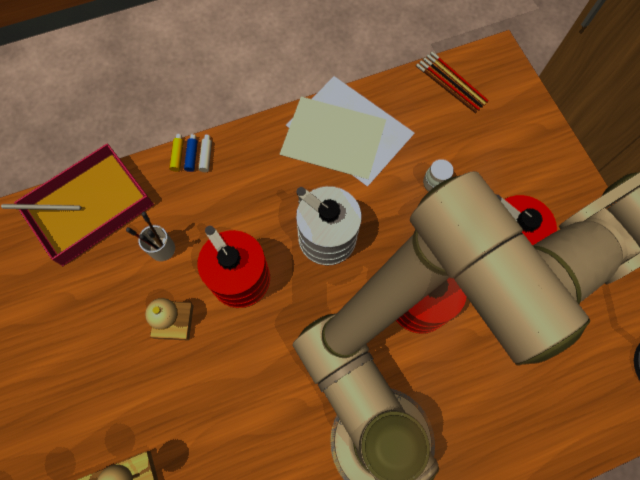

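Top view: canister-like things are a red one at (237,215), a grey metal one at (330,208) and a red one at (500,270). The grey one is the aluminium canister. The mug is at (185,172), the bauble at (170,238) and the jar at (449,198). Next I check the grey one close up.

```bash
python3 - <<'E'
from h import *
out=[]
K={}
for n,(x0,y0) in(('top',(280,150)),('side',(275,165))):
    im=optics.get_image(n); p=im['pixels'];K[n]=im
    c=p[y0:y0+110,x0:x0+110]; out.append(cv2.resize(c,(396,396),interpolation=cv2.INTER_CUBIC))
    m=(c.max(2)<45).astype(np.uint8)
    nn,l,st,ce=cv2.connectedComponentsWithStats(m)
    for i in range(1,nn):
        if st[i,4]>40: print(n,st[i],ce[i]+[x0,y0], onz(im,*(ce[i]+[x0,y0]),.2).round(4))
    hsv=cv2.cvtColor(c,cv2.COLOR_RGB2HSV); m=((hsv[...,1]<70)&(hsv[...,2]>100)).astype(np.uint8)
    cs=max(cv2.findContours(m,0,1)[0],key=cv2.contourArea); print(n,cv2.boundingRect(cs))
cv2.imwrite('pics/c.png',cv2.cvtColor(np.hstack(out),cv2.COLOR_RGB2BGR))
E
```

```text
top [ 41  41  19  20 263] [330.30418251 200.75665399] [ 0.5123 -0.066   0.2   ]
top (20, 23, 60, 70)
side [ 44  35  21  22 349] [329.23495702 210.83954155] [ 0.5124 -0.0649  0.2   ]
side (21, 22, 65, 77)
```

View pics/c.png

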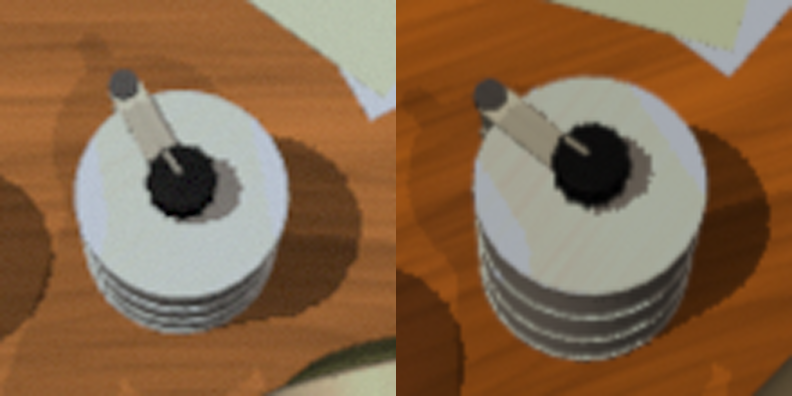

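The crop shows the grey ribbed canister with its black knob and strap. The hinge cap is at about top (314.2,173.1) and side (301.1,191.7); the knob is at (330.3,200.7) and (329.2,210.8).

```bash
python3 - <<'E'
from h import *
a=optics.get_image('top');b=optics.get_image('side')
k=(onz(a,330.3,200.7,.196)+onz(b,329.2,210.8,.196))/2
h1,h2=onz(a,314.2,173.1,.172),onz(b,301.1,191.7,.172);h=(h1+h2)/2
lid=[(onz(im,u,v,.159)) for im,u,v in((a,280+181/3.6,150+193.5/3.6),(b,275+(591-396)/3.6,165+186/3.6))]
print(k,h1,h2,lid,np.linalg.norm((h-k)[:2]),np.degrees(np.arctan2(*(h-k)[1::-1])))
# others
for n,u,v,z in(('mug',185,172,.085),('bauble',166,235,.116),('jar',449,195,.085),('red',237,210,.196)):print(n,onz(a,u,v,z).round(3))
E
```

```text
[ 0.51374271 -0.06577356  0.196     ] [ 0.59428591 -0.02552182  0.172     ] [ 0.59250121 -0.02557197  0.172     ] [array([ 0.51483875, -0.06616292,  0.159     ]), array([ 0.51367279, -0.06631794,  0.159     ])] 0.08923251484031226 26.795489544070072
mug [0.632 0.341 0.085]
bauble [0.446 0.374 0.116]
jar [ 0.553 -0.394  0.085]
red [0.493 0.169 0.196]
```

```bash
python3 -m jog '[[0,0,0,0,0,-0.04,100],[0,0,0,0.045,-0.0293,0,100],[0,0,0,0.045,-0.0293,0,100],[0,0,0,0.045,-0.0293,0,100],[0,0,0,0.045,-0.0293,0,100],[0,0,0,0.045,-0.0293,0,100],[0,0,0,0.045,-0.0293,0,100],[0,0,0,0.045,-0.0293,0,100],[0,0,0,0.045,-0.0293,0,100],[0,0,0,0.045,-0.0293,0,100]]' 40
python3 -m jog '[[0,0,0,0.045,-0.0293,0,100],[0,0,0.168,0,0,0,100],[0,0,0.168,0,0,0,100],[0,0,0.168,0,0,0,100],[0,0,0.168,0,0,0,100],[0,0,0.168,0,0,0,100],[0,0,0.168,0,0,0,100],[0,0,0.168,0,0,0,100],[0,0,0,0,0,0,100]]'
python3 -c "
from h import *
s=observe();print(s['q'],s['tool_rot'])"
```

```text
time_s: 1.55
position: [0.4843, -0.1088, 0.2714]
tool_rot: [[0.925, 0.381, 0.0], [0.381, -0.925, -0.0], [0.0, 0.0, -1.0]]
ft_force: [0.3, -0.1, 1.1]
grip_width: 0.0855
gripper_force: 0.0
time_s: 2.68
position: [0.5139, -0.0662, 0.2713]
tool_rot: [[0.708, -0.706, -0.0], [-0.706, -0.708, 0.0], [-0.0, 0.0, -1.0]]
ft_force: [0.4, 0.4, -1.2]
grip_width: 0.0854
gripper_force: 0.0
[-2.04426360e+01  1.70604054e+01  7.48747361e+01  2.62222395e-03
  8.80709022e+01  1.14458232e+02] [[ 7.08328045e-01 -7.05883399e-01 -8.28648452e-05]
 [-7.05883395e-01 -7.08328050e-01  7.97021121e-05]
 [-1.14955892e-04  2.03767700e-06 -9.99999993e-01]]
```

```bash
python3 -m jog '[[0,0,0,0,0,0.04,100],[0,0,0,0,0,0.04,100],[0,0,0,0,0,0.0193,100],[0,0,0,0,0,0,100],[0,0,0,0,0,0,0],[0,0,0,0,0,0,0],[0,0,0,0,0,0,0],[0,0,0,0,0,0,0],[0,0,0,0,0,0,0]]' 50
python3 -c "
from h import *
shot('top','t1.png');s=observe();print(s['gripper_force'],s['grip_width'],s['wrist_torque'])"
```

```text
time_s: 3.8
position: [0.5151, -0.0661, 0.1734]
tool_rot: [[0.708, -0.706, 0.004], [-0.706, -0.708, -0.001], [0.003, -0.002, -1.0]]
ft_force: [4.9, 3.7, 6.3]
grip_width: 0.0467
gripper_force: 50.8
50.83585739135742 0.046685137551409614 [ 0.32918486 -0.34494777  0.06625251]
```

```bash
python3 -m jog '[[0,0,-0.12,0,0,-0.0006,0],[0,0,-0.12,0,0,-0.0006,0],[0,0,-0.12,0,0,-0.0006,0],[0,0,-0.12,0,0,-0.0006,0],[0,0,-0.12,0,0,-0.0006,0],[0,0,-0.12,0,0,-0.0006,0],[0,0,-0.12,0,0,-0.0006,0],[0,0,-0.12,0,0,-0.0006,0],[0,0,0,0,0,0,0]]'
python3 -c "
from h import *
s=observe();print(s['wrist_torque'],s['q'][5])"
```

```text
time_s: 4.97
position: [0.5144, -0.0671, 0.1782]
tool_rot: [[0.984, 0.175, 0.002], [0.175, -0.984, -0.002], [0.002, 0.003, -1.0]]
ft_force: [-1.1, -1.5, 7.2]
grip_width: 0.0471
gripper_force: 51.0
[-0.50753543  0.12703808  0.02557305] 59.443343856381745
```

```bash
python3 -m jog '[[0,0,-0.1,0,0,-0.0005,0],[0,0,-0.1,0,0,-0.0005,0],[0,0,-0.08,0,0,-0.0004,0],[0,0,0,0,0,0,0]]'
python3 -c "
from h import *
s=observe();print(s['wrist_torque'],s['q'][5])"
```

```text
time_s: 5.48
position: [0.5146, -0.0676, 0.1796]
tool_rot: [[0.898, 0.44, 0.003], [0.44, -0.898, -0.003], [0.001, 0.004, -1.0]]
ft_force: [0.1, -6.5, 6.8]
grip_width: 0.0469
gripper_force: 51.1
[-0.76604472  0.12190044  0.06980713] 43.438488942231544
```

```bash
python3 -m jog '[[0,0,-0.05,0,0,0,0],[0,0,-0.05,0,0,0,0],[0,0,0,0,0,0,0]]'
python3 -c "
from h import *
s=observe();print(s['wrist_torque'],s['q'][5])"
python3 -m jog '[[0,0,0.05,0,0,0,0],[0,0,0.05,0,0,0,64],[0,0,0,0,0,0,64],[0,0,0,0,0,0,64]]'
python3 -c "
from h import *
s=observe();print(s['wrist_torque'],s['q'][5])"
```

```text
time_s: 5.85
position: [0.515, -0.07, 0.1797]
tool_rot: [[0.852, 0.524, 0.004], [0.524, -0.852, -0.007], [-0.001, 0.008, -1.0]]
ft_force: [-0.0, -17.0, 5.0]
grip_width: 0.0469
gripper_force: 51.7
[-2.65847194  0.12155752 -1.27178398] 37.844546793992016
time_s: 6.35
position: [0.5139, -0.0662, 0.1783]
tool_rot: [[0.898, 0.44, -0.0], [0.44, -0.898, -0.0], [-0.0, 0.0, -1.0]]
ft_force: [-0.1, -0.0, -0.5]
grip_width: 0.0548
gripper_force: 0.0
[0.00927546 0.00878448 0.00029775] 43.43546481260351
```

```bash
python3 -m jog '[[0,0,-0.17,0.00127,0.0149,0,64],[0,0,-0.17,0.00127,0.0149,0,64],[0,0,-0.17,0.00127,0.0149,0,64],[0,0,0,0,0,0,64]]'
cat >> h.py <<'E'
def hinge():
    s=observe();p=np.array(s['position'])-[.593,-.026,0];R=s['tool_rot'];print('r',np.hypot(*p[:2]),'ang',np.degrees(np.arctan2(p[1],p[0]))%360,'yang',np.degrees(np.arctan2(R[1][1],R[0][1])),'q6',s['q'][5],'f',s['ft_force'],s['wrist_torque'])
E
python3 -c "
from h import *
hinge()"
```

```text
time_s: 6.85
position: [0.5432, -0.1002, 0.178]
tool_rot: [[0.571, 0.821, -0.0], [0.821, -0.571, 0.0], [-0.0, -0.0, -1.0]]
ft_force: [0.3, 0.3, -0.4]
grip_width: 0.0548
gripper_force: 0.0
r 0.08938689081019052 ang 236.15074649796304 yang -34.80024720182303 q6 12.065224185755572 f [ 0.27246817  0.33957284 -0.39999401] [ 0.04868614  0.02834058 -0.03275225]
```

```bash
python3 -m jog '[[0,0,-0.17,0.00127,0.0149,0,64],[0,0,-0.17,0.00127,0.0149,0,64],[0,0,-0.17,0.00127,0.0149,0,64],[0,0,-0.17,0.00127,0.0149,0,64],[0,0,-0.17,0.00127,0.0149,0,64],[0,0,-0.17,0.00127,0.0149,0,64],[0,0,-0.17,0.00127,0.0149,0,64],[0,0,-0.17,0.00127,0.0149,0,64],[0,0,-0.17,0.00127,0.0149,0,64],[0,0,0,0,0,0,64]]'
python3 -c "
from h import *
hinge();shot('side','s2.png')"
```

```text
time_s: 8.1
position: [0.6633, -0.0795, 0.178]
tool_rot: [[-0.796, 0.605, -0.0], [0.605, 0.796, 0.0], [0.001, -0.0, -1.0]]
ft_force: [-0.5, -0.8, 0.3]
grip_width: 0.0546
gripper_force: 0.0
r 0.08835793112299554 ang 322.6984393321814 yang 52.782049479266206 q6 -69.75551889612423 f [-0.45168383 -0.76508348  0.25402844] [ 0.07271758  0.0089808  -0.02455853]
```

View pics/s2.png

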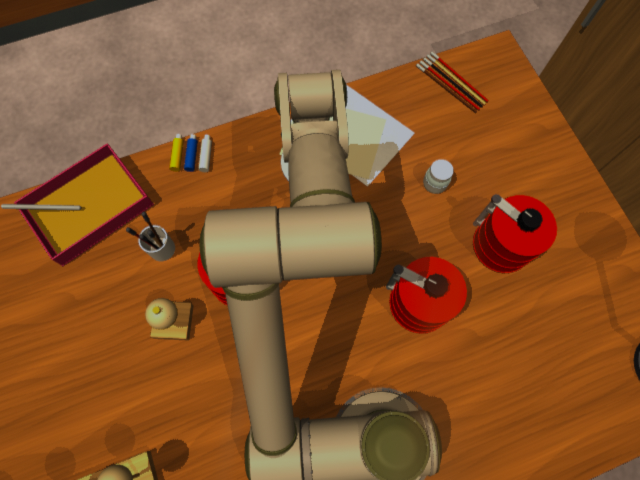

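The arm hides the canister here, so I lift and move aside to look.

```bash
python3 -m jog '[[0,0,0,0,0,0,80],[0,0,0,0,0,-0.05,80],[0,0,0,0,0,-0.06,80],[0,0,0,-0.0186,-0.041,0,60],[0,0,0,-0.0186,-0.041,0,60],[0,0,0,-0.0186,-0.041,0,60],[0,0,0,-0.0186,-0.041,0,60],[0,0,0,-0.0186,-0.041,0,60],[0,0,0,-0.0186,-0.041,0,60],[0,0,0,0,0,0,60]]'
python3 -c "
from h import *
a=shot('side','s3.png');b=shot('top','t3.png')
cr=[cv2.resize(cv2.cvtColor(i['pixels'][y:y+140,x:x+140],cv2.COLOR_RGB2BGR),(400,400),interpolation=2) for i,x,y in((b,270,110),(a,260,110))]
cv2.imwrite('pics/c3.png',np.hstack(cr))"
```

```text
time_s: 9.4
position: [0.6025, -0.3474, 0.2874]
tool_rot: [[-0.794, 0.608, -0.001], [0.608, 0.794, 0.0], [0.001, -0.0, -1.0]]
ft_force: [-0.2, 0.8, 0.0]
grip_width: 0.0511
gripper_force: 0.0
```

View pics/c3.png

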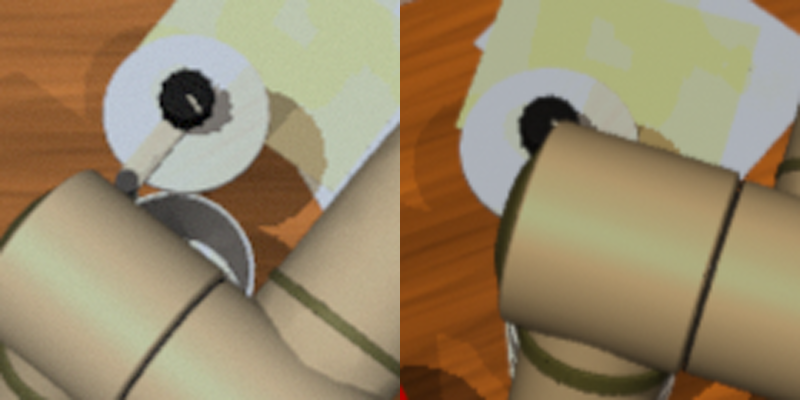

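The lid is swung off: the knob is at about top (335.8,144.3) and the mouth is visible below it. The elbow still hides the head, so I move further away and turn to the head's yaw.

```bash
python3 -m jog '[[0,0,0,0.0314,-0.0366,0,60],[0,0,0,0.0314,-0.0366,0,60],[0,0,0,0.0314,-0.0366,0,60],[0,0,0,0.0314,-0.0366,0,60],[0,0,0,0.0314,-0.0366,0,60],[0,0,0,0.0314,-0.0366,0,60],[0,0,0,0.0314,-0.0366,0,60]]'
python3 -m jog '[[0,0,-0.16,0,0,0,60],[0,0,-0.16,0,0,0,60],[0,0,-0.16,0,0,0,60],[0,0,-0.16,0,0,0,60],[0,0,-0.16,0,0,0,60],[0,0,-0.16,0,0,0,60],[0,0,-0.16,0,0,0,60],[0,0,0,0,0,0,60]]'
python3 -c "
from h import *
a=shot('side','s4.png');b=shot('top','t4.png')
k=onz(b,335.8,144.3,.2);print(k,(np.degrees(np.arctan2(k[1]+.026,k[0]-.593))-206.8)%360)
print(observe()['q'])
cr=[cv2.resize(cv2.cvtColor(i['pixels'][y:y+100,x:x+100],cv2.COLOR_RGB2BGR),(400,400),interpolation=2) for i,x,y in((b,280,150),(a,275,165))]
cv2.imwrite('pics/c4.png',np.hstack(cr))"
```

```text
time_s: 10.38
position: [0.2736, -0.4151, 0.2887]
tool_rot: [[-0.798, 0.602, 0.0], [0.602, 0.798, -0.001], [-0.001, -0.0, -1.0]]
ft_force: [0.3, -0.1, 0.4]
grip_width: 0.0512
gripper_force: 0.0
time_s: 11.38
position: [0.3645, -0.3618, 0.2819]
tool_rot: [[-0.943, -0.329, -0.058], [-0.327, 0.944, -0.037], [0.067, -0.016, -0.998]]
ft_force: [-0.2, -0.4, -0.8]
grip_width: 0.0515
gripper_force: 0.0
[ 0.66138581 -0.08241723  0.2       ] 113.67789908887164
[ -56.28324879   16.69277511   73.73292898   -3.95643577   89.66800186
 -165.15139616]
```

View pics/c4.png

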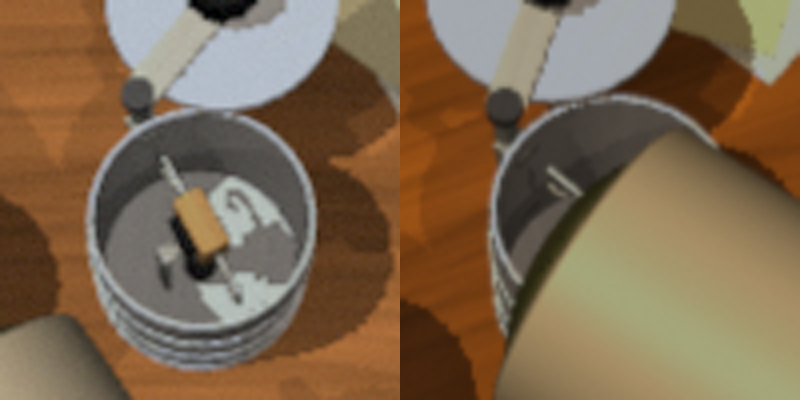

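Head top (orange) is at about top (330.3,204.8), with the black button on its left and hooks along the strap's original direction. I'll measure it.

```bash
cat >> h.py <<'E'
from scipy.spatial.transform import Rotation as Ro
def goto(p,yang):
    s=observe();R=np.array(s['tool_rot']);a=np.radians(yang)
    y=np.array([np.cos(a),np.sin(a),0]);z=np.array([0,0,-1.]);T=np.c_[np.cross(y,z),y,z]
    print('turn',Ro.from_matrix(R.T@T).as_rotvec().round(4),'shift now-axes',(R.T@(np.array(p)-s['position'])).round(4),'shift target-axes',(T.T@(np.array(p)-s['position'])).round(4))
E
python3 -c "
from h import *
im=optics.get_image('top');c=im['pixels'][190:225,310:350];h=cv2.cvtColor(c,cv2.COLOR_RGB2HSV)
m=((h[...,1]>85)&(h[...,2]>110)&(h[...,0]<25)).astype(np.uint8)
ct=max(cv2.findContours(m,0,1)[0],key=cv2.contourArea);r=cv2.minAreaRect(ct);print(r)
q=cv2.boxPoints(r)+[310,190];P=np.array([onz(im,*k,.142) for k in q]);print(P.round(4),P.mean(0))
M=cv2.moments(ct);print(onz(im,310+M['m10']/M['m00'],190+M['m01']/M['m00'],.142))
for i in range(2):
  d=P[i+1]-P[i];print(np.linalg.norm(d),np.degrees(np.arctan2(d[1],d[0])))
print(onz(im,280+201/4,150+217/4,.15))
goto([.514,-.066,.282],116.8)
"
```

```text
((19.5, 15.0), (15.652474403381348, 8.049844741821289), 63.43495178222656)
[[ 0.5301 -0.0457  0.142 ]
 [ 0.5396 -0.0648  0.142 ]
 [ 0.5014 -0.0826  0.142 ]
 [ 0.492  -0.0636  0.142 ]] [ 0.51578173 -0.06418383  0.142     ]
[ 0.51609237 -0.06446071  0.142     ]
0.02136508616480829 -63.60444261340368
0.042167672387010476 -155.04293492927178
[ 0.51573592 -0.06614437  0.15      ]
turn [-0.0114 -0.0682 -0.1391] shift now-axes [-0.2393  0.2332 -0.0198] shift target-axes [-2.700e-01  1.978e-01  1.000e-04]
```

```bash
python3 -m jog '[[0,0,0,-0.034,0.0334,-0.0028,60],[0,0,0,-0.034,0.0334,-0.0028,60],[0,0,0,-0.034,0.0334,-0.0028,60],[0,0,0,-0.034,0.0334,-0.0028,60],[0,0,0,-0.034,0.0334,-0.0028,60],[0,0,0,-0.034,0.0334,-0.0028,60],[0,0,0,-0.034,0.0334,-0.0028,60],[0,0,0,0,0,0,60]]'
python3 -c "
from h import *
goto([.515,-.0655,.25],116.8);print(observe()['q'])"
```

```text
time_s: 12.52
position: [0.513, -0.0647, 0.2817]
tool_rot: [[-0.944, -0.325, -0.058], [-0.324, 0.946, -0.036], [0.067, -0.015, -0.998]]
ft_force: [-0.3, -1.4, -0.4]
grip_width: 0.0513
gripper_force: 0.0
turn [-0.0109 -0.0678 -0.1369] shift now-axes [-0.0038 -0.0009  0.0316] shift target-axes [-0.0015 -0.0016  0.0317]
[ -18.77346936   18.0694328    71.78047792   -3.04814458   92.63366912
 -127.79817889]
```

```bash
python3 -m jog '[[-0.0055,-0.034,-0.0685,0,0,0,60],[-0.0055,-0.034,-0.0685,0,0,0,60],[0,0,0,0,0,0,60]]'
python3 -c "
from h import *
goto([.515,-.0655,.111],116.8);print(observe()['q'])"
```

```text
time_s: 12.9
position: [0.5118, -0.0676, 0.282]
tool_rot: [[-0.895, -0.446, -0.0], [-0.446, 0.895, -0.001], [0.0, -0.0, -1.0]]
ft_force: [1.0, 0.4, -0.6]
grip_width: 0.0515
gripper_force: 0.0
turn [-0.0004 -0.0003 -0.0051] shift now-axes [-0.0038  0.0006  0.171 ] shift target-axes [-0.0038  0.0005  0.171 ]
[-2.06669183e+01  1.65180125e+01  7.38987741e+01 -3.12839236e-02
  8.95776829e+01 -1.37172326e+02]
```

```bash
python3 -m jog '[[0,0,0,-0.0038,0.0015,0.04,60],[0,0,0,0,0,0.04,60],[0,0,0,0,0,0.04,60],[0,0,0,0,0,0.03,60],[0,0,0,0,0,0.022,60],[0,0,0,0,0,0,60]]' 45
python3 -m jog '[[0,0,0,0,0,0,0],[0,0,0,0,0,0,0],[0,0,0,0,0,0,0],[0,0,0,0,0,0,0],[0,0,0,0,0,0,0]]' 45
```

```text
time_s: 13.65
position: [0.5144, -0.0636, 0.1087]
tool_rot: [[-0.894, -0.447, -0.003], [-0.447, 0.894, 0.001], [0.003, 0.002, -1.0]]
ft_force: [-0.5, 0.2, 0.9]
grip_width: 0.0513
gripper_force: 0.0
time_s: 14.28
position: [0.5164, -0.0645, 0.1113]
tool_rot: [[-0.893, -0.449, 0.004], [-0.449, 0.893, -0.003], [-0.002, -0.005, -1.0]]
ft_force: [1.9, -5.8, 2.0]
grip_width: 0.0229
gripper_force: 48.9
```

Width of 23 mm means the button is in. Draw up.

```bash
python3 -m jog '[[0,0,0,0,0,0,0],[0,0,0,0,0,-0.01,0],[0,0,0,0,0,-0.01,0],[0,0,0,0,0,-0.01,0],[0,0,0,0,0,-0.01,0],[0,0,0,0,0,-0.01,0],[0,0,0,0,0,0,0]]'
python3 -m jog '[[0,0,0,0,0,-0.01,0],[0,0,0,0,0,-0.01,0],[0,0,0,0,0,-0.01,0],[0,0,0,0,0,-0.01,0],[0,0,0,0,0,-0.01,0],[0,0,0,0,0,0,0]]'
```

```text
time_s: 15.15
position: [0.516, -0.0642, 0.1611]
tool_rot: [[-0.893, -0.449, 0.003], [-0.449, 0.893, -0.003], [-0.001, -0.004, -1.0]]
ft_force: [3.6, -4.8, -3.6]
grip_width: 0.0224
gripper_force: 47.4
time_s: 15.9
position: [0.5158, -0.0641, 0.2104]
tool_rot: [[-0.894, -0.449, 0.002], [-0.449, 0.894, -0.002], [-0.001, -0.003, -1.0]]
ft_force: [4.8, -6.2, -9.1]
grip_width: 0.0222
gripper_force: 46.2
```

Forces match the springs (about 3 N, then 8–9 N). Now the last 10 mm in small steps up to the stop.

```bash
python3 -m jog '[[0,0,0,0,0,-0.004,0],[0,0,0,0,0,-0.003,0],[0,0,0,0,0,-0.002,0],[0,0,0,0,0,-0.001,0],[0,0,0,0,0,0,0]]' 60
python3 -m jog '[[0,0,0,0,0,-0.001,0],[0,0,0,0,0,-0.001,0],[0,0,0,0,0,0,0]]'
```

```text
time_s: 16.52
position: [0.5157, -0.064, 0.2197]
tool_rot: [[-0.894, -0.449, 0.001], [-0.449, 0.894, -0.002], [-0.0, -0.002, -1.0]]
ft_force: [5.6, -4.9, -9.6]
grip_width: 0.022
gripper_force: 65.2
time_s: 16.9
position: [0.5157, -0.064, 0.2216]
tool_rot: [[-0.894, -0.449, 0.001], [-0.449, 0.894, -0.002], [-0.0, -0.002, -1.0]]
ft_force: [5.2, -5.8, -9.0]
grip_width: 0.0222
gripper_force: 65.1
```

```bash
python3 -m jog '[[0,0,0,0,0,-0.001,0],[0,0,0,0,0,0,0]]'
python3 -m jog '[[0,0,0,0,0,-0.001,0],[0,0,0,0,0,0,0]]'
python3 -c "
from h import *
a=shot('side','s5.png');b=shot('top','t5.png')
k=onz(b,335.8,144.3,.2);print(a['pixels'].shape)
cv2.imwrite('pics/c5.png',np.hstack([cv2.resize(cv2.cvtColor(i['pixels'][100:260,240:400],cv2.COLOR_RGB2BGR),(400,400),interpolation=2) for i in(b,a)]))"
```

```text
time_s: 17.15
position: [0.5155, -0.0639, 0.2218]
tool_rot: [[-0.894, -0.449, -0.0], [-0.449, 0.894, -0.001], [0.001, -0.001, -1.0]]
ft_force: [6.6, -6.6, -15.2]
grip_width: 0.0221
gripper_force: 63.8
time_s: 17.4
position: [0.5153, -0.0639, 0.2219]
tool_rot: [[-0.894, -0.449, -0.001], [-0.449, 0.894, -0.001], [0.002, 0.0, -1.0]]
ft_force: [6.1, -5.3, -22.5]
grip_width: 0.022
gripper_force: 62.5
(480, 640, 3)
```

View pics/c5.png

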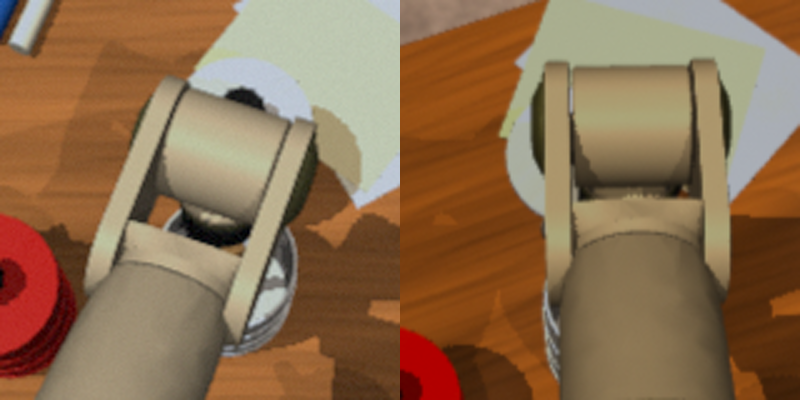

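The hard stop is reached: height holds at 0.222 m while force climbs 9→15→22 N. The lid is still aside, with its knob near top (338,139). I ease off slightly and hand in.

```bash
python3 -m jog '[[0,0,0,0,0,0.001,0],[0,0,0,0,0,0,0],[0,0,0,0,0,0,0],[0,0,0,0,0,0,0]]'
python3 -c "
from rig import job
print(job.close_job())"
```

```text
time_s: 18.0
position: [0.5155, -0.064, 0.2217]
tool_rot: [[-0.894, -0.449, -0.0], [-0.449, 0.894, -0.001], [0.001, -0.001, -1.0]]
ft_force: [5.5, -6.0, -16.1]
grip_width: 0.0221
gripper_force: 63.7
the job is handed in; nothing more can be done
None
```

I handed the job in at 18 s with the lid unscrewed to its stop and swung about 1.98 rad aside, and the hanger gripped with its button squeezed in and held at its second stop; the hand-in returned no verdict, and I did not recheck the jar, bauble or mug after moving.

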